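Latch both sprung jaws of the clamping board open

TASK

Get the clamping board ready for the next workpiece: with the fingertips, push each of the two sprung wooden jaws back, away from the fence, until its stop pin drops, then let the jaw come forward again so that it stays latched half-open on the pin. Let the pins fall by themselves without touching them, lift nothing, and leave the tools and everything else lying around where they are.

Things in the scene. Friction and masses are not known exactly. Their poses are not given: they have to be found in the camera images.
- board: plywood clamping board lying fixed on the bench, 360 x 340 mm, 18 mm thick (its top is the working level, 18 mm above the bench). Origin on its underside, 130 mm from its near edge and half-way across its width; x runs away from the near wooden fence towards the two jaw units, y to the left, z up. The fence is a wooden strip 22 mm wide and 22 mm high (top 40 mm above the bench) along the near edge, from 124 to 102 mm before the origin
- left_face (a point): centre of the near, upright face of the left (+y side) jaw: a dark brown wooden block 70 mm wide, 22 mm thick and 58 mm high (bottom 4 mm, top 62 mm above the board's top); the point lies on the face, 56 mm above the bench (24 mm below the block's top), and travels with the jaw. Its x axis is the direction in which the jaw is pushed back, away from the fence (same as the board's x), z is up. At the start at least 85 mm are free between fence and face
- left_jaw (a joint): travel in m of the left jaw along its x from the sprung-forward position: 0 forward, 0.030 latched on its pin half-way, 0.058 back stop. The spring pushes it forward with 3.6 N at 0 rising to 10.6 N at 0.058. The pin drops once the jaw has been pushed beyond 0.044; when let go it then comes forward and stops against the pin at 0.030. Let go earlier, it returns to 0
- left_pin (a joint): fall in m of the left stop pin: 0 up, riding on the jaw's steel bar; 0.018 dropped in (knob down on its bridge); negative if lifted. It falls under its own weight
- left_knob (a point): centre of the top of the left pin's black knob, 24 mm across, 115 mm behind the jaw's face in the forward position; its top stands 97 mm above the bench when up, 79 mm when dropped
- right_face (a point): centre of the near, upright face of the right (-y side) jaw: a dark brown wooden block 70 mm wide, 22 mm thick and 58 mm high (bottom 4 mm, top 62 mm above the board's top); the point lies on the face, 56 mm above the bench (24 mm below the block's top), and travels with the jaw. Its x axis is the direction in which the jaw is pushed back, away from the fence (same as the board's x), z is up. At the start at least 85 mm are free between fence and face
- right_jaw (a joint): travel in m of the right jaw along its x from the sprung-forward position: 0 forward, 0.030 latched on its pin half-way, 0.058 back stop. The spring pushes it forward with 3.6 N at 0 rising to 10.6 N at 0.058. The pin drops once the jaw has been pushed beyond 0.044; when let go it then comes forward and stops against the pin at 0.030. Let go earlier, it returns to 0
- right_pin (a joint): fall in m of the right stop pin: 0 up, riding on the jaw's steel bar; 0.018 dropped in (knob down on its bridge); negative if lifted. It falls under its own weight
- right_knob (a point): centre of the top of the right pin's black knob, 24 mm across, 115 mm behind the jaw's face in the forward position; its top stands 97 mm above the bench when up, 79 mm when dropped
- tape: loose tape measure standing on the board between the two jaw units, 62 x 36 x 60 mm high; origin at the centre of its underside
- offcut: loose wooden offcut 45 x 34 x 22 mm high on the board between fence and jaws, near the middle of the width; origin at the centre of its underside
- tin: loose tin 86 mm across, 98 mm high; origin at the centre of its underside
- jar: loose glass jar with steel lid, 68 mm across, 100 mm high; origin at the centre of its underside
- screwdriver: loose screwdriver 200 mm long lying along its x; origin under its middle
- hammer: loose hammer 260 mm long lying along its x; origin under its middle
- wrench: loose wrench 180 mm long lying along its x; origin under its middle

How it is judged:
At the end, for the whole second after the job is handed in: both jaws rest latched half-way (26 to 34 mm of their 58 mm travel) with their pins dropped (more than 14 of 18 mm) (value of joint left_jaw between 0.026 and 0.034 m and value of joint each of left_pin, right_pin above 0.014 m and velocity of joint left_jaw between -0.01 and 0.01 m/s and value of joint right_jaw between 0.026 and 0.034 m and velocity of joint right_jaw between -0.01 and 0.01 m/s); the robot touches nothing.
It fails at once if a stop pin is lifted (more than 4 mm) (value of joint any of left_pin, right_pin below -0.004 m).
It fails at once if the robot touches a stop pin (more than 1 N) (contact force between any of the fingers, the arm and left_pin above 1 N or contact force between any of the fingers, the arm and right_pin above 1 N).
It fails at once if a loose thing lying around is moved by more than 20 mm (distance of any of tape, offcut, tin, jar, screwdriver, hammer, wrench from where it was at the start of the episode above 0.02 m).
It also fails if it takes over 48 s, if anything falls off the work surface, if the arm or the gripper's body presses on something with over 40 N, if the wrist force passes 120 N, or if a joint passes its speed limit or range.

ROBOT

A 6-joint arm with a two-finger parallel gripper is mounted at the origin on the work surface. World frame = base frame: x ahead of the robot, y to its left, z up, the work surface at z = 0. Lengths are in m, angles in rad, forces in N, time in s.
With the tool pointing down it reaches from about 0.325 to 0.75 m from the base axis. Payload 7.6 kg.
Tool frame: the origin (TCP) lies at the very end of the fingers, on their centre line; the grasp point (between the pads) lies 19 mm behind it (manip.tcp_to_grasp is the distance from the TCP to the grasp point, in m); z points along the fingers, y is the line along which they close (so a half turn about z gives the same grasp; the last joint's range is limited). The gripper opens to 85 mm and grips with 20 to 120 N. Pads are 22 mm wide; open, the fingers measure 114 mm over their backs; the gripper's body (76 mm by 85 mm) begins 54 mm behind the grasp point. The pads swing forward as they close: fully open they stand 13 mm farther back than shut.
Start: joints at [-1.234, 0.052, 1.401, -0, 1.689, -0.07], TCP at [0.208, -0.482, 0.231] pointing down, gripper open.
Joint ranges: [-2.9, 2.9], [-0.91, 2.17], [0.12, 2.37], [-1.06, 4.2], [0.26, 2.73], [-2.93, 2.93]. Speed limits (rad/s): [2.57, 2.57, 3.01, 3.14, 3.14, 3.14].

INTERFACE

Orientations are given as [roll, pitch, yaw] about the fixed x, y, z axes, in that order (R = Rz(yaw) Ry(pitch) Rx(roll)).
In Python, from bench import manip, imaging gives the robot as it stands. The module is installed in compiled form; this text tells all that it offers.
- The arm moves only by the shell command python3 -m pendant 'ROWS' [OPENING] [FORCE]. ROWS is JSON, a list of rows, each a list of 4 numbers: the shift along the tool's x, y, z in m, then the turn about the tool's z in degrees. In form: [[dx, dy, dz, spin], ...]. A call has 1 to 20 rows; each row is the pose to reach, as a shift and turn from the pose commanded when the call began, along the tool's axes at that moment; what a row does not reach only later rows make up. A row lasts 1/10 s, in which the tool goes at most 50 mm and 8.59 degrees, less where a joint would pass 70% of its speed; a pose out of reach is approached as far as the arm can. A call with a gripper value outside its range is refused whole. OPENING is the opening, from -1 (shut) to 1 (fully open), set as the call begins (- or left out, the last holds). The fingers move at their own pace and stop on an object; FORCE is the grip in N (left out, the last holds). Time passes only in rows, so rows that repeat a pose let the fingers close. It gives the time, the measured TCP pose, the force, the opening and the grip force at its end, in the units of the state.
- manip.sense(): the state, without advancing time (a new reading comes with each control period).
- imaging.camera(name): name is "scene" or "top" or "wrist"; returns a dict with "color" (400x640x3 uint8, blue, green, red), "mtx" (3x3 intrinsics, pixels), "origin" and "rotation" of the camera in the world; the wrist camera has in their place "T_tool_cam" (4x4, takes a point from camera to tool coordinates, whose origin is the TCP and whose axes are the flange's). Camera axes: x right, y down, z forward; pixel columns grow to the right and rows downward; lengths in m; the calibration is good to about 2 mm. A picture is of the moment at which its call begins: read the wrist's pose just before it. There is no depth.
- manip.close_job(): hands the job in; it is judged then, once.
The state is a dict: "time": time; "joint_positions": joint angles; "qvel": joint speeds; "joint_efforts": joint torques, N m; "tool_pos": TCP position; "ee_rot": TCP orientation; "force": force on the tool from outside, world axes, zero at the start; "torque": the same for the moment, N m; "finger_gap": finger opening in m; "finger_force": force on a finger pad.
Only numpy, scipy, OpenCV 4.12 (cv2) and the standard library are available. Lean on these libraries where they do the work, as an engineer would, in place of code of your own. Each camera call takes 0.05 s, during which the arm holds its last target. There are 200 camera calls.

## Working session

There is one attempt and no reset: what is moved stays moved. The work goes in short steps, Python scripts to look and compute and a shell command to move; the robot and the scene stay as the last step left them, time stands still between calls to the robot, and variables do not carry over. Pictures are saved under pics/ and viewed, at most 10 in all, crops included, and the job is handed in when it is done.

```bash
mkdir -p pics; python3 - <<'E'
from bench import manip, imaging
import cv2, pickle
d={n:imaging.camera(n) for n in("top","scene")}
pickle.dump(d,open("cams.pkl","wb"))
for n in d:
    cv2.imwrite(f"pics/{n}0.png",d[n]["color"]); print(n,d[n]["mtx"].tolist(),d[n]["origin"],d[n]["rotation"])
s=manip.sense(); print(s["time"],s["tool_pos"],s["ee_rot"])
E
```

```text
top [[454.426235708583, 0.0, 319.68566963326003], [0.0, 454.426235708583, 198.94566784657377], [0.0, 0.0, 1.0]] [0.31291725 0.01682674 1.32887642] [-2.98936283 -0.01137882 -1.5993345 ]
scene [[397.51163792414303, 0.0, 319.0721803994324], [0.0, 397.51163792414303, 191.98319641460512], [0.0, 0.0, 1.0]] [0.89391494 0.54870362 1.17371064] [-2.5854077   0.00570119  2.51323519]
0.1 [ 0.20765998 -0.48191346  0.23058109] [-3.14024826e+00 -6.68527558e-05  4.06795235e-01]
```

View pics/top0.png

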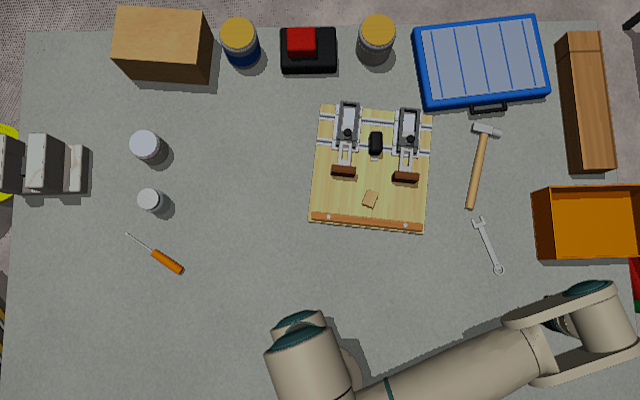

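View pics/scene0.png

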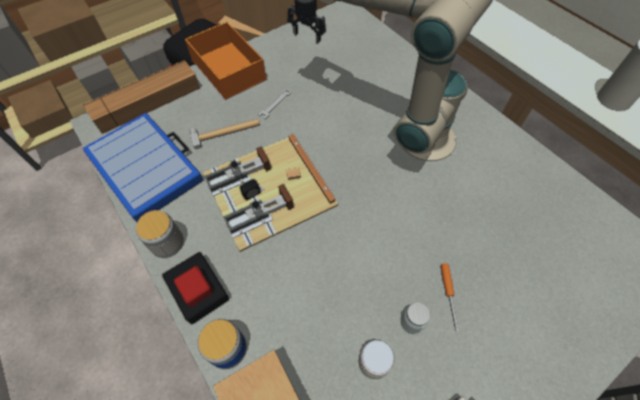

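The top view shows the board at about (370,170), the left jaw at (343,171), the right jaw at (406,176), the offcut at (370,199) and the fence at y≈220. Next I'll measure the jaws and the fence line.

```bash
cat >h.py <<'E'
import numpy as np, cv2
from scipy.spatial.transform import Rotation as R
def rot(c):
    r=np.array(c["rotation"]); return r if r.shape==(3,3) else R.from_euler("xyz",r).as_matrix()
def cast(c,uv,z):
    o=np.array(c["origin"]); d=rot(c)@np.linalg.inv(c["mtx"])@[uv[0],uv[1],1]; return o+d*(z-o[2])/d[2]
def proj(c,p):
    q=c["mtx"]@rot(c).T@(np.array(p)-c["origin"]); return q[:2]/q[2]
E
python3 - <<'E'
import pickle; from h import *
d=pickle.load(open("cams.pkl","rb")); c=d["top"]; im=c["color"]
print("axes",rot(c).round(2).tolist())
x0,y0,x1,y1=300,95,440,240
hsv=cv2.cvtColor(im,cv2.COLOR_BGR2HSV)
for n,p in dict(jawL=(343,168),jawR=(406,175),fence=(365,223),ply=(340,200),offc=(370,199)).items(): print(n,hsv[p[1],p[0]])
m=((hsv[...,0]<12)&(hsv[...,1]>110)&(hsv[...,2]<130)&(hsv[...,2]>30)).astype(np.uint8); r=np.zeros_like(m); r[150:195,325:425]=m[150:195,325:425]
n,l,st,ce=cv2.connectedComponentsWithStats(r)
for i in range(1,n):
    if st[i,4]>30:
        rc=cv2.minAreaRect(np.argwhere(l==i)[:,::-1].astype(np.float32)); print(st[i],ce[i],rc)
        for q in cv2.boxPoints(rc): print("  ",q.round(1),cast(c,q,.08).round(4))
cr=cv2.resize(im[y0:y1,x0:x1],None,fx=4,fy=4,interpolation=cv2.INTER_CUBIC); cv2.imwrite("pics/top_crop.png",cr)
E
```

```text
axes [[-0.03, -0.99, 0.15], [-1.0, 0.03, -0.02], [0.01, -0.15, -0.99]]
jawL [ 11 172 101]
jawR [ 12 168 100]
fence [ 14 165 165]
ply [ 24  93 165]
offc [ 19 111 165]
[332 165  24  10 143] [343.16783217 169.11188811] ((343.2671203613281, 169.21234130859375), (23.2923641204834, 7.275592803955078), 6.009006023406982)
   [331.3 171.6] [ 0.5808 -0.0377  0.08  ]
   [332.1 164.4] [ 0.6015 -0.0405  0.08  ]
   [355.2 166.8] [ 0.5928 -0.1054  0.08  ]
   [354.5 174. ] [ 0.5721 -0.1025  0.08  ]
[394 171  25  10 147] [406.34013605 175.70748299] ((406.2682800292969, 175.58535766601562), (24.07407569885254, 7.288480758666992), 6.340191841125488)
   [393.9 177.9] [ 0.5582 -0.2127  0.08  ]
   [394.7 170.6] [ 0.5789 -0.2161  0.08  ]
   [418.6 173.3] [ 0.5695 -0.2831  0.08  ]
   [417.8 180.5] [ 0.5489 -0.2795  0.08  ]
```

View pics/top_crop.png

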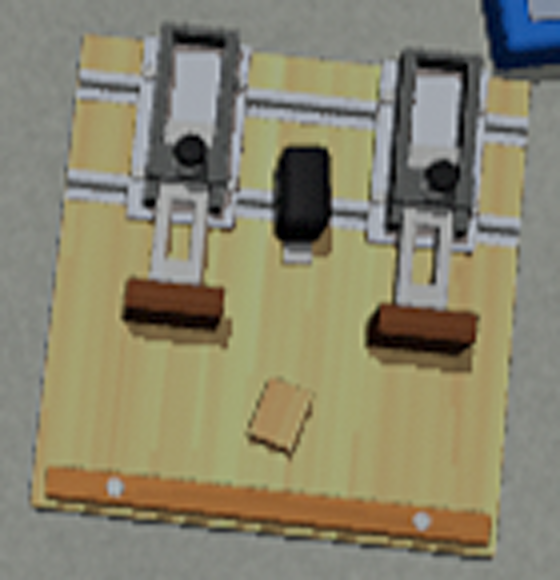

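```bash
python3 -m pendant '[[0.02,-0.005,0,3],[0.05,-0.015,0,6],[0.08,-0.023,0,9],[0.11,-0.032,0,12],[0.14,-0.04,0,15],[0.17,-0.049,0,18],[0.2,-0.058,0,21],[0.23,-0.066,0,24],[0.26,-0.075,0,27],[0.29,-0.084,0,29],[0.32,-0.092,0,30.9],[0.345,-0.1,0,30.9],[0.36,-0.104,0,30.9],[0.368,-0.106,0,30.9],[0.368,-0.106,0,30.9],[0.368,-0.106,0,30.9]]' -1 20
python3 - <<'E'
from bench import manip, imaging
from h import *
s=manip.sense(); c=imaging.camera("wrist")
T=np.eye(4);T[:3,:3]=R.from_euler("xyz",s["ee_rot"]).as_matrix();T[:3,3]=s["tool_pos"]
W=T@np.array(c["T_tool_cam"]); c["origin"]=W[:3,3]; c["rotation"]=W[:3,:3]
im=c["color"].copy(); print(s["time"],s["tool_pos"],s["ee_rot"],s["finger_gap"],s["force"],W[:3,3])
for p in [(.5535,-.246,.08),(.5765,-.070,.08)]: print(proj(c,p))
import pickle; pickle.dump(c,open("w.pkl","wb")); cv2.imwrite("pics/w1.png",im)
E
```

```text
time: 1.7
tool_pos: [0.5033, -0.2399, 0.2312]
ee_rot: [3.141, 0.0, -0.133]
force: [0.1, 0.4, 0.1]
finger_gap: -0.0001
finger_force: 0.0
1.7 [ 0.50325854 -0.23987642  0.23121408] [ 3.14128052e+00  4.00060334e-04 -1.33261907e-01] -0.00014240451160158125 [0.05799646 0.41999189 0.13333995] [ 0.58372565 -0.24950357  0.37445274]
[320.6770207  131.44521629]
[136.31689596 132.20633158]
```

View pics/w1.png

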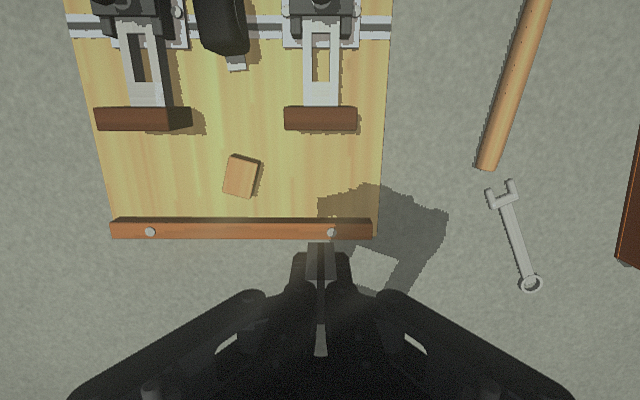

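The wrist view puts the right jaw's near top edge at about (320,130) and the left one's at about (135,131). Both match the prediction to within 2 px, and the axes are aligned. I'll descend, then push the right jaw.

```bash
python3 -m pendant '[[0,0,0.03,0],[0,0,0.06,0],[0,0,0.09,0],[0,0,0.12,0],[0,0,0.15,0],[0,0,0.17,0],[0,0,0.18,0],[0,0,0.18,0],[0.01,0,0.18,0],[0.02,0,0.18,0],[0.028,0,0.18,0],[0.034,0,0.18,0],[0.04,0,0.18,0],[0.045,0,0.18,0],[0.05,0,0.18,0],[0.055,0,0.18,0],[0.06,0,0.18,0],[0.06,0,0.18,0]]'
```

```text
time: 3.55
tool_pos: [0.563, -0.2475, 0.0517]
ee_rot: [3.141, 0.001, -0.133]
force: [-5.0, 1.3, 4.1]
finger_gap: -0.0004
finger_force: 2.6
```

```bash
python3 -m pendant '[[0.005,0,0,0],[0.01,0,0,0],[0.015,0,0,0],[0.02,0,0,0],[0.025,0,0,0],[0.028,0,0,0],[0.031,0,0,0],[0.031,0,0,0],[0.031,0,0,0]]'
python3 - <<'E'
from bench import manip, imaging
import cv2
c=imaging.camera("wrist");cv2.imwrite("pics/w2.png",c["color"]); print(manip.sense()["force"])
E
```

```text
time: 4.45
tool_pos: [0.5928, -0.2516, 0.0516]
ee_rot: [3.141, 0.003, -0.133]
force: [-9.9, 0.9, 6.6]
finger_gap: -0.0
finger_force: 4.8
[-9.99479666  1.05155858  6.14230443]
```

View pics/w2.png

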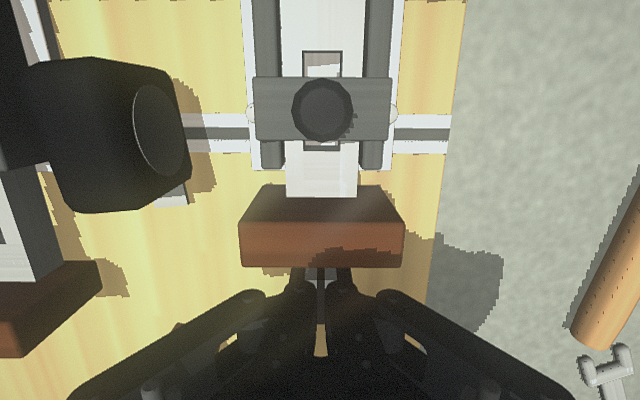

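The right jaw is back and carries about 10 N, which puts it near 50 mm. The knob at (322,110) appears to sit on its bridge. I'll release, rise, look, then go over to the left jaw.

```bash
python3 -m pendant '[[-0.005,0,0,0],[-0.01,0,0,0],[-0.015,0,0,0],[-0.02,0,0,0],[-0.025,0,0,0],[-0.03,0,0,0],[-0.04,0,0,0],[-0.055,0,0,0],[-0.07,0,0,0],[-0.08,0,0,0],[-0.08,0,-0.03,0],[-0.08,0,-0.06,0],[-0.08,0,-0.09,0],[-0.08,0,-0.12,0],[-0.08,0,-0.15,0],[-0.08,0,-0.15,0]]'
python3 - <<'E'
from bench import manip, imaging
import cv2
c=imaging.camera("wrist");cv2.imwrite("pics/w3.png",c["color"]); print(manip.sense()["force"])
E
```

```text
time: 6.1
tool_pos: [0.5164, -0.2414, 0.2068]
ee_rot: [3.138, -0.009, -0.132]
force: [0.9, -0.4, 0.4]
finger_gap: 0.0002
finger_force: 0.0
[ 0.69110311  0.54213431 -0.06553772]
```

View pics/w3.png

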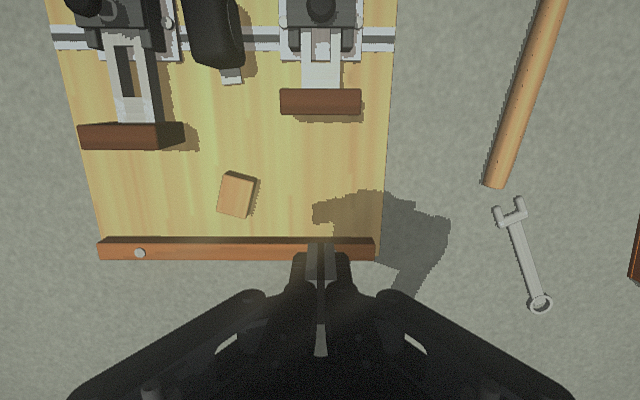

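The right jaw's edge is 34 px (about 31 mm) behind the left one's (y 115 against 149), so it is latched. Now the left jaw.

```bash
python3 -m pendant '[[0,-0.02,0,0],[0,-0.05,0,0],[0,-0.08,0,0],[0,-0.11,0,0],[0,-0.14,0,0],[0,-0.165,0,0],[0,-0.177,0,0],[0,-0.177,0,0],[0,-0.177,0.03,0],[0,-0.177,0.06,0],[0,-0.177,0.09,0],[0,-0.177,0.12,0],[0,-0.177,0.14,0],[0,-0.177,0.15,0],[0,-0.177,0.15,0],[0.01,-0.177,0.15,0],[0.018,-0.177,0.15,0],[0.024,-0.177,0.15,0],[0.03,-0.177,0.15,0],[0.035,-0.177,0.15,0]]'
python3 -m pendant '[[0.005,0,0,0],[0.01,0,0,0],[0.015,0,0,0],[0.02,0,0,0],[0.025,0,0,0],[0.03,0,0,0],[0.035,0,0,0],[0.04,0,0,0],[0.043,0,0,0],[0.045,0,0,0],[0.045,0,0,0],[0.045,0,0,0]]'
```

```text
time: 8.15
tool_pos: [0.5727, -0.0701, 0.0518]
ee_rot: [3.141, 0.001, -0.133]
force: [-6.4, -0.3, 4.8]
finger_gap: -0.0002
finger_force: 3.1
time: 9.35
tool_pos: [0.6164, -0.0761, 0.0517]
ee_rot: [3.141, 0.003, -0.133]
force: [-10.2, 0.3, 5.9]
finger_gap: 0.0
finger_force: 4.8
```

```bash
python3 -m pendant '[[-0.005,0,0,0],[-0.01,0,0,0],[-0.015,0,0,0],[-0.02,0,0,0],[-0.025,0,0,0],[-0.03,0,0,0],[-0.04,0,0,0],[-0.055,0,0,0],[-0.07,0,0,0],[-0.08,0,0,0],[-0.08,0,-0.03,0],[-0.08,0,-0.06,0],[-0.08,0,-0.09,0],[-0.08,0,-0.12,0],[-0.08,0,-0.15,0],[-0.08,0,-0.15,0],[-0.08,0,-0.15,0]]'
python3 - <<'E'
from bench import manip, imaging
import cv2
c=imaging.camera("wrist");cv2.imwrite("pics/w4.png",c["color"]); print(manip.sense()["force"])
E
```

```text
time: 11.05
tool_pos: [0.5383, -0.0652, 0.2016]
ee_rot: [3.141, -0.001, -0.132]
force: [0.7, -0.5, -1.1]
finger_gap: 0.0004
finger_force: 0.0
[-0.32083299 -1.01065441 -0.44829109]
```

View pics/w4.png

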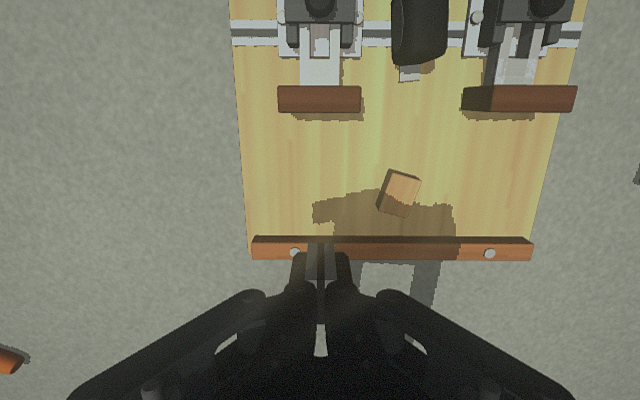

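Both jaws' near edges lie at y≈111, level with each other and half-way back, so both are latched. The offcut and tape haven't moved.

```bash
python3 -c "
from bench import manip
print(manip.close_job())"
```

```text
the job is handed in; nothing more can be done
None
```

I pushed both jaws back and let them come forward; in the last picture both rest about half-way, as they would latched on their pins. The loose tools look undisturbed, and I handed the job in at about 11 s of the 48 s, though the hand-in returned no verdict.

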